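# Swing the pot's handle in off the container and prise its lid open

## Task

The side-handled pot's handle sticks out past the edge of the lazy Susan and hangs over the clip-lid container: first swing that handle inward, turning the pot where it stands, until the handle's end lies within the turntable's edge. Then slip the spatula's blade under the lip of the container's lid and lever the lid open to at least 40 degrees (it stays where it is left), without the fingers touching the container, and lay the spatula down flat on the bench again. Leave the neighbouring things and the turntable where they are; the tall jar beside the pot bars the way on one side, so choose the free side.

Things in the scene. Friction and masses are not known exactly. Their poses are not given: they have to be found in the camera images.
- pot: White lidded ceramic pot, 110 mm across, 108 mm high, about 0.65 kg, loose on the turntable (foot 30 mm above the bench). A level wooden bar handle, 20 mm wide, 18 mm high, runs along its own +x from 50 to 142 mm from the pot's axis, its middle 70 mm above the pot's foot. Origin: centre of its underside, on its axis; z up.
- pot_handle_end (a point): Middle of the free end face of the pot's handle, 142 mm from the pot's axis. At the start it is beyond the turntable's edge, over the container.
- pot_handle_grip (a point): Point in the middle of the pot's handle, 105 mm from the pot's axis, 70 mm above its foot; same axes as the pot. A good place to hold it from above.
- turntable (a joint): Turn of the lazy Susan about its upright axis (rad), 0 at the start. Its bearing is stiff (about 1.5 N m) and holds while a pot is turned on its own axis; it is to stay there.
- turntable_centre (a point): Centre of the top face of the lazy Susan, a pale wooden disc 340 mm in diameter whose top is 30 mm above the bench. Its axes are those of the whole group: the container stands on its -y side.
- jar: Tall terracotta jar, 60 mm in diameter and 108 mm high, loose on the turntable on one side of the pot (the robot's side or the far side): too tall for the handle to pass over. Origin: centre of its underside.
- dish: Low white dish, 64 mm in diameter and 20 mm high, loose on the turntable on the pot's other side; the handle, and fingers holding it, pass over it. Origin: centre of its underside.
- round_pot: Round lidded ceramic pot without handle, 92 mm in diameter and 90 mm high, loose on the turntable on the side away from the container. Origin: centre of its underside.
- container: Translucent box fixed to the bench, 130 (x) by 140 (y) by 56 mm high; lid on top, hinged on the +x rim, top at 65 mm. Mid -x side, facing the robot: lid lip 70 mm wide, out 22 mm from the wall, underside at 56 mm; below it a ledge 80 mm wide, out as far, top at 44 mm: a slot 12 mm high, 22 deep for the blade. Origin: centre of underside; x from lip to hinge, z up. The way to the lip is free.
- lid (a joint): Opening angle of the container's lid (rad): 0 shut, grows as it opens upward, up to 1.6. Stiff hinge: stays where it is left; about 2 N up at the lip moves it.
- lid_lip (a point): Middle of the lower front edge of the lid's lip, 152 mm from the hinge axis; moves with the lid.
- lid_hinge (a point): Point on the lid's hinge axis (axis along the container's y), mid-width, 56 mm above the bench.
- spatula: Flat spatula, 170 mm long, about 0.09 kg, flat on the bench to the left or right. Wooden handle 100 long, 18 wide, 18 mm high; steel blade 70 long, 26 wide, 3 mm thick, at half the handle's height. Origin: under the handle near the balance point, good to hold (handle from -60 to +40 mm); x toward the blade, whose edge is at 110 mm; z up.
- spatula_tip (a point): Middle of the front edge of the spatula's blade, at half its thickness (110 mm ahead of the origin, 9 mm above its underside).
- mallet: Wooden meditation mallet, 160 mm long, 36 mm thick at the head, lying on the bench on the side where the spatula is not. Origin: its underside, mid-length; head toward +x.
- cork_block: Rounded cork block 75 by 120 by 50 mm on the bench at the far right. Origin: centre of its underside.
- foot_roller: Ridged silicone foot roller, 150 mm long and 50 mm in diameter, lying on the bench at the far left. Origin: its underside, mid-length; length along x.
- tin: Small plain metal tin, 56 mm in diameter and 45 mm high, on the bench between the robot and the gap between turntable and container. Origin: centre of its underside.
There are look-alikes about, which are no part of the job. What is shaped like the pot but orange or yellow is not meant.

How it is judged (in metres and radians):
On the way, in this order (a step that is already met when the one before it is completed fails the run):
1. the pot's handle end lies within the turntable's edge, the pot upright, the lid still shut (horizontal distance between pot_handle_end and turntable_centre below 0.165 m and angle between pot's own z axis and vertical below 0.1 rad and value of joint lid below 0.1 rad), for 0.2 s.
2. the spatula lifts the lid (value of joint lid above 0.15 rad and contact force between spatula and container above 0.2 N), for 0.05 s.
3. the lid is levered open (value of joint lid above 0.69 rad), for 0.2 s.
At the end, for the whole second after the job is handed in: Pot upright (0.1 rad), within 30 mm of its start, handle end within 165 mm of the turntable's centre; lid open over 0.69 rad; turntable within 0.15 rad of its start; spatula flat (0.15 rad) and at rest on the bench, clear of the container; no bystander ever shifted over 30 mm (horizontal distance between pot_handle_end and turntable_centre below 0.165 m and angle between pot's own z axis and vertical below 0.1 rad and distance of pot from where it was at the start of the episode below 0.03 m and value of joint lid above 0.69 rad and value of joint turntable between -0.15 and 0.15 rad and height (world z) of spatula between -0.01 and 0.01 m and angle between spatula's own z axis and vertical below 0.15 rad and linear speed of each of spatula, pot below 0.02 m/s and contact force between spatula and container below 0.1 N); the robot touches nothing.
It fails at once if a neighbouring thing (jar, dish, round pot, mallet, cork block, roller or tin) is shifted by more than 30 mm (distance of any of jar, dish, round_pot, mallet, cork_block, foot_roller, tin from where it was at the start of the episode above 0.03 m).
It fails at once if the fingers press on the container or its lid (contact force between the fingers and container above 1.5 N).
It fails at once if the pot is tipped (angle between pot's own z axis and vertical above 0.35 rad).
It also fails if it takes over 72 s, if anything falls off the work surface, if the arm or the gripper's body presses on something with over 40 N, if the wrist force passes 120 N, or if a joint passes its speed limit or range.

## Robot

A 6-joint arm with a two-finger parallel gripper is mounted at the origin on the work surface. World frame = base frame: x ahead of the robot, y to its left, z up, the work surface at z = 0. Lengths are in m, angles in degrees, forces in N, time in s.
With the tool pointing down it reaches from about 0.375 to 0.9 m from the base axis. Payload 3.1 kg.
Tool frame: the origin (TCP) lies at the centre of the arm's flange, where the gripper is bolted on; the fingertips stand 182 mm ahead of it and the grasp point (between the pads) lies bot.grip_point_offset ahead of it (bot.grip_point_offset is the distance from the TCP to the grasp point, in m); x points along the fingers, z is the direction in which the jaws open and shut, and the axes are right-handed (so a half turn about x gives the same grasp; the last joint's range is limited). The gripper opens to 87 mm and grips with 3 to 60 N. Pads are 19 mm wide; open, the fingers measure 117 mm over their backs; the gripper's body (75 mm by 190 mm) begins 51 mm behind the grasp point.
Start: joints at [66.893, 30.224, 82.088, -0, 67.689, -10.227], TCP at [0.139, 0.609, 0.405] pointing down, gripper open.
Joint ranges: [-176.69, 176.69], [-43.24, 126.21], [12.49, 139.97], [-82, 262], [0, 151.66], [-163.58, 163.58]. Speed limits (degrees/s): [159.86, 159.86, 180, 180, 180, 180].

## Interface

Orientations are given as a 3x3 rotation matrix whose columns are the frame's x, y, z axes.
In Python, from rig import bot gives the robot as it stands.
- The arm moves only by the tool step_arm, never from a script. Its argument "motion" is a list that holds one entry, the list of rows, each a list of 7 numbers: the turn, a rotation vector about the world's x, y, z in degrees, then the shift along the world's x, y, z in mm, then the finger opening in mm, from 0 to 87. A call has 1 to 12 rows; each row is the pose to reach, as a shift and turn from the pose commanded when the call began; what a row does not reach only later rows make up. A row lasts 1/12 s, in which the tool goes at most 41.7 mm and 7.16 degrees, less where a joint would pass 70% of its speed; a pose out of reach is approached as far as the arm can. A call with a gripper value outside its range is refused whole. The fingers move at their own pace and stop on an object; the grip force is fixed at half the most. Time passes only in rows, so rows that repeat a pose let the fingers close. It gives the time, the measured TCP pose, the force and the opening at its end, in the units of the state.
- bot.read_state(): the state, without advancing time (a new reading comes with each control period).
- bot.capture(name): name is "scene" or "top" or "wrist"; returns a dict with "frame" (384x512x3 uint8, red, green, blue), "range_z" (384x512 float32, m along the optical axis (not along the pixel's ray), 0 where there is no reading), "fx", "fy", "cx", "cy" (pixels), "cam_to_world" (4x4, takes a point from camera to world coordinates). Camera axes: x right, y down, z forward; pixel columns grow to the right and rows downward; lengths in m; the calibration is good to about 2 mm. A picture is of the moment at which its call begins.
- bot.hand_in(): hands the job in, once; it reports no verdict.
The state is a dict: "time_s": time; "joint_positions": joint angles; "qvel": joint speeds; "tau": joint torques, N m; "position": TCP position; "tcp_rot": TCP orientation; "force": force on the tool from outside, world axes, zero at the start; "moment": the same for the moment, N m; "opening": opening from 0.0 (shut) to 1.0 (fully open).
Only numpy, scipy, OpenCV 4.12 (cv2) and the standard library are available. Lean on these libraries where they do the work, as an engineer would, in place of code of your own. Each camera call takes 0.05 s, during which the arm holds its last target.

## Working session

There is one attempt and no reset: what is moved stays moved. The work goes in short steps, Python scripts to look and compute and a tool call to move; the robot and the scene stay as the last step left them, time stands still between calls to the robot, and variables do not carry over. Pictures are saved under pics/ and viewed, and the job is handed in when it is done.

Besides the shell and the picture viewer there is one more tool, called after ">>>" as name([rows], argument=value, ...), one row to a line, values as JSON. step_arm: Moves the arm, as the interface text tells. Its arguments: {"type":"object","properties":{"motion":{"type":"array"}},"required":["motion"]}

```bash
mkdir -p pics; ls
python3 - <<'E'
from rig import bot
import cv2,numpy as np,pickle
s=bot.read_state();print(s);print(bot.grip_point_offset)
for n in ["scene","top"]:
    c=bot.capture(n);pickle.dump(c,open(n+'.pkl','wb'))
    cv2.imwrite(f'pics/{n}0.png',cv2.resize(c['frame'][:,:,::-1],(800,600)))
    print(n,c['fx'],c['cx'],c['cy'],c['cam_to_world'])
E
```

```text
pics
{'time_s': 0.0, 'joint_positions': array([ 6.68928865e+01,  3.02787046e+01,  8.21550064e+01, -2.98538676e-04,
        6.76869816e+01, -1.02265168e+01]), 'qvel': array([ 0.00113462,  0.00579255,  0.00889714, -0.04742761,  0.04662929,
        0.02690615]), 'tau': array([ 8.03154344e-04, -4.40046215e+01, -1.76588255e+01,  6.35452475e-02,
        5.82478114e-02, -1.56169849e-04]), 'position': array([0.13915677, 0.60897239, 0.40378167]), 'tcp_rot': array([[-8.22258115e-04, -9.74837033e-01,  2.22917212e-01],
       [-1.93937680e-03,  2.22918423e-01,  9.74835173e-01],
       [-9.99997781e-01,  3.69245662e-04, -2.07387281e-03]]), 'force': array([ 0.56059144,  0.72100417, -0.05690266]), 'moment': array([ 0.03271804, -0.04109399, -0.03416171]), 'opening': 1.002433513520409}
0.1635
scene 382.92937569167674 256.80198740390273 195.23897191294378 [[ 0.21045098  0.6981854  -0.68428615  1.23686648]
 [ 0.97751179 -0.14065061  0.15712448 -0.17646926]
 [ 0.01345675 -0.70196478 -0.71208452  0.8832854 ]
 [ 0.          0.          0.          1.        ]]
top 374.03523498992615 253.19825590701086 194.3931961651192 [[ 0.00706212 -0.98519901  0.17126888  0.32556357]
 [-0.99988    -0.00931873 -0.01237544  0.01515136]
 [ 0.01378828 -0.17116093 -0.9851466   1.21035967]
 [ 0.          0.          0.          1.        ]]
```

View pics/scene0.png

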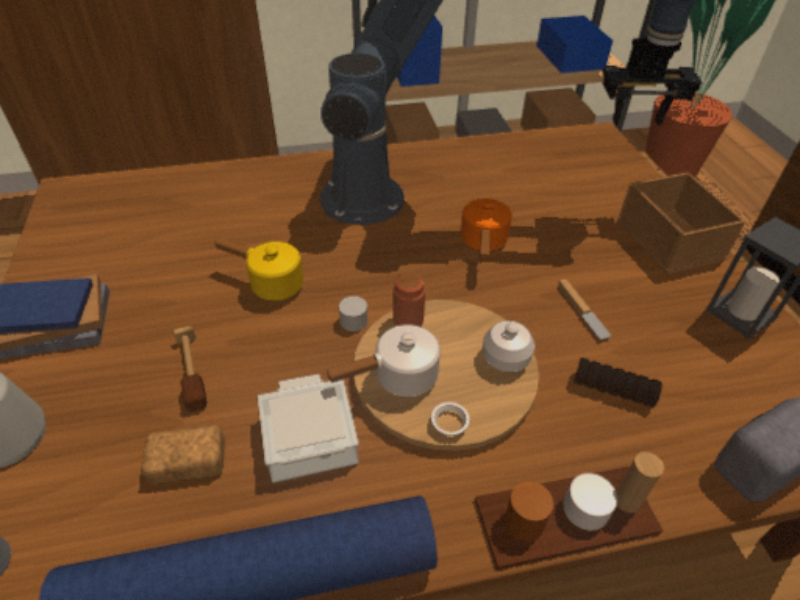

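View pics/top0.png

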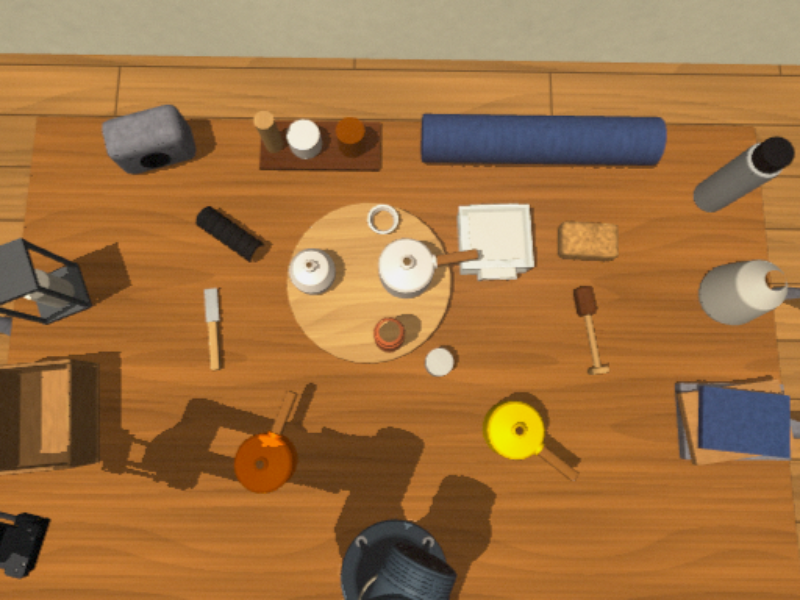

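```bash
cat > h.py <<'E'
import numpy as np,cv2,pickle
def world(c):
    z=c['range_z'];v,u=np.mgrid[:384,:512]
    P=np.stack([(u-c['cx'])/c['fx']*z,(v-c['cy'])/c['fy']*z,z],-1)
    T=c['cam_to_world'];return P@T[:3,:3].T+T[:3,3]
def ray(c,u,v,h):
    d=np.array([(u-c['cx'])/c['fx'],(v-c['cy'])/c['fy'],1]);T=c['cam_to_world'];d=T[:3,:3]@d;o=T[:3,3]
    return o+d*(h-o[2])/d[2]
def load(n):return pickle.load(open(n+'.pkl','rb'))
E
python3 - <<'E'
from h import *
c=load('top');W=world(c)
f=c['frame'][:,:,::-1]
def crop(name,x0,x1,y0,y1,k):
    cv2.imwrite('pics/'+name,cv2.resize(f[y0:y1,x0:x1],None,fx=k,fy=k,interpolation=cv2.INTER_CUBIC))
crop('crop1.png',180,345,125,235,4.8)
crop('crop2.png',110,200,125,240,5)
print('bench',np.median(W[250:280,80:120,2]))
def blob(m,name):
    n,l,s,ce=cv2.connectedComponentsWithStats(m.astype(np.uint8))
    for i in range(1,n):
        if s[i,4]>25:
            p=W[l==i];print(name,s[i],ce[i].round(1),'xyz min',p.min(0).round(3),'max',p.max(0).round(3),'med',np.median(p,0).round(3))
Z=W[...,2]
R=(W[...,0]>0.2)&(W[...,0]<0.85)&(abs(W[...,1])<0.5)
blob(R&(Z>0.008),'obj')
blob(R&(Z>0.085)&(Z<.3),'high')
blob(R&(Z>0.12)&(Z<.3),'vhigh')
E
```

```text
bench -0.0013404983465775677
obj [ 94  88  29  18 338] [107.3  96.4] xyz min [0.326 0.015 0.009] max [0.85 0.5  1.21] med [0.84  0.475 0.074]
obj [ 270   93  140   13 1378] [338.7  99.5] xyz min [ 0.326 -0.499  0.024] max [0.85  0.015 1.21 ] med [ 0.84  -0.272  0.07 ]
obj [166 101  77   8 417] [204.2 105.1] xyz min [0.827 0.04  0.008] max [0.85  0.298 0.02 ] med [0.839 0.168 0.012]
obj [  184   130   158   103 10657] [252.5 175.2] xyz min [ 0.326 -0.278  0.009] max [0.748 0.224 1.21 ] med [0.593 0.021 0.032]
obj [126 132  43  36 649] [145.7 148.6] xyz min [0.326 0.015 0.019] max [0.735 0.419 1.21 ] med [0.675 0.348 0.044]
obj [357 142  40  26 921] [376.1 154. ] xyz min [ 0.326 -0.461  0.01 ] max [0.708 0.015 1.21 ] med [ 0.663 -0.395  0.048]
obj [367 183  23  57 452] [376.9 206.9] xyz min [ 0.326 -0.429  0.009] max [0.573 0.015 1.21 ] med [ 0.516 -0.398  0.03 ]
obj [131 185  11  52 327] [136.1 210.6] xyz min [0.326 0.015 0.008] max [0.562 0.399 1.21 ] med [0.479 0.375 0.013]
obj [272 223  19  18 265] [280.8 231.5] xyz min [ 0.326 -0.115  0.012] max [0.438 0.015 1.21 ] med [ 0.411 -0.
[... 528 characters left out ...]
] [199.  171.9] xyz min [0.549 0.128 0.085] max [0.63  0.208 0.122] med [0.586 0.166 0.097]
high [239 203  21  21 185] [249.  214.2] xyz min [ 0.431 -0.016  0.091] max [0.49  0.043 0.142] med [0.452 0.013 0.13 ]
high [316 258  31  35 550] [330.9 274.9] xyz min [ 0.233 -0.275  0.085] max [ 0.331 -0.185  0.11 ] med [ 0.282 -0.228  0.087]
high [153 279  33  25 390] [168. 293.] xyz min [0.2   0.197 0.085] max [0.267 0.291 0.113] med [0.228 0.245 0.088]
vhigh [255 163  12  11  55] [260.4 168. ] xyz min [ 0.58  -0.036  0.12 ] max [ 0.611 -0.003  0.141] med [ 0.591 -0.021  0.134]
vhigh [241 204  18  18 105] [249.2 213. ] xyz min [ 0.435 -0.013  0.12 ] max [0.484 0.037 0.142] med [0.455 0.013 0.135]
```

View pics/crop1.png

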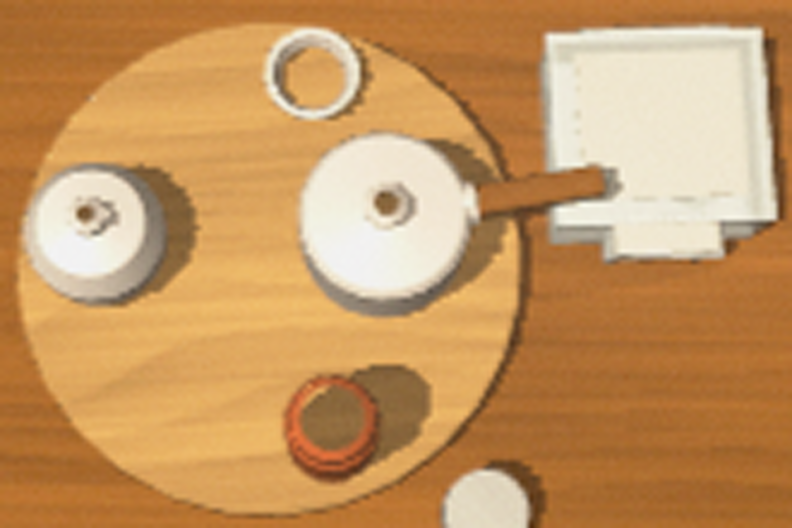

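View pics/crop2.png

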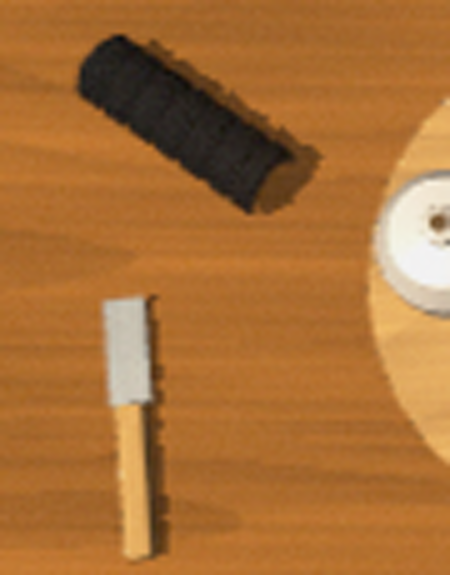

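```bash
cat > meas.py <<'E'
from h import *
def comp(W,m,mn=20):
    n,l,s,ce=cv2.connectedComponentsWithStats(m.astype(np.uint8))
    return [(W[l==i],s[i]) for i in range(1,n) if s[i,4]>mn]
def pca(p):
    m=p.mean(0);u,s,v=np.linalg.svd(p-m,full_matrices=False);return m,v[0],s
def circ(p):
    (c,r)=cv2.minEnclosingCircle(p[:,:2].astype(np.float32));return np.round(c,4),round(r,4)
def run(c):
    W=world(c);hsv=cv2.cvtColor(c['frame'],cv2.COLOR_RGB2HSV)
    X,Y,Z=W[...,0],W[...,1],W[...,2]
    # pot
    white=(hsv[...,1]<60)
    pot=(Z>.118)&(Z<.16)&(np.hypot(X-.59,Y+.02)<.08)
    print('knob',W[pot].mean(0).round(4))
    top=(Z>.10)&(Z<.125)&white&(np.hypot(X-.59,Y+.02)<.08)
    print('pot top circ',circ(W[top]),top.sum())
    hd=(Z>.095)&(Z<.125)&(hsv[...,1]>90)&(np.hypot(X-.59,Y+.02)<.18)&(np.hypot(X-.59,Y+.02)>.055)
    for p,s in comp(W,hd,10):
        m,v,sv=pca(p[:,:2]);t=(p[:,:2]-m)@v
        print('handle?',s,'mean',p.mean(0).round(4),'dir',v.round(3),np.degrees(np.arctan2(v[1],v[0])).round(1),'ends',(m+t.min()*v).round(4),(m+t.max()*v).round(4))
    return W,hsv,X,Y,Z
E
python3 - <<'E'
from meas import *
for n in ['top','scene']:
    c=load(n);print(n)
    W,hsv,X,Y,Z=run(c)
    # turntable
    tt=(Z>.02)&(Z<.04)&(np.hypot(X-.55,Y-.06)<.2)&(Y>-.12)
    pts=W[tt][:,:2].astype(np.float32); ce=[circ(p) for p,s in comp(W,tt,500)];print('tt',ce)
    m=tt.astype(np.uint8);k,_=cv2.findContours(m,0,2);k=max(k,key=len)[:,0];
    P=W[k[:,1],k[:,0]][:,:2]
    for it in range(6):
        A=np.c_[2*P,np.ones(len(P))];x=np.linalg.lstsq(A,(P**2).sum(1),rcond=None)[0];r=np.sqrt(x[2]+x[0]**2+x[1]**2)
        d=np.hypot(*(P-x[:2]).T)-r;P=P[abs(d)<max(.004,1.5*d.std())]
    print('tt fit',x[:2],r,len(P))
    # container
    ct=(Z>.05)&(Z<.075)&(X>.5)&(X<.8)&(Y>-.32)&(Y<-.1)
    for p,s in comp(W,ct,100):
        print('cont',s,p.min(0).round(3),p.max(0).round(3),cv2.minAreaRect(p[:,:2].astype(np.float32)))
    sp=(Z>.004)&(Z<.03)&(X>.35)&(X<.6)&(Y>.3)&(Y<.45)
    for p,s in comp(W,sp,30):
        mm,v,sv=pca(p[:,:2]);t=(p[:,:2]-mm)@v
        print('spat',s,mm,v,'ends',mm+t.min()*v,mm+t.max()*v,p[:,2].max(),cv2.minAreaRect(p[:,:2].astype(np.float32)))
    for nm,q in {'jar':(Z>.09)&(np.hypot(X-.455,Y-.013)<.06),'dish':(Z>.042)&(np.hypot(X-.67,Y-.02)<.05),'round':(Z>.09)&(np.hypot(X-.586,Y-.166)<.06),'tin':(Z>.03)&(np.hypot(X-.41,Y+.087)<.05)}.items():
        print(nm,circ(W[q]),W[q][:,2].max())
E
```

```text
top
knob [ 0.5918 -0.0178  0.1227]
pot top circ (array([ 0.5942, -0.0203]), 0.0562) 923
handle? [279 160  27  11 176] mean [ 0.6109 -0.1151  0.1078] dir [ 0.191 -0.982] -79.0 ends [ 0.6034 -0.0764] [ 0.619  -0.1566]
handle? [239 205  21  19  80] mean [0.4486 0.0136 0.1146] dir [-0.029  1.   ] 91.6 ends [ 0.4495 -0.0167] [0.4478 0.0426]
tt [(array([0.5799, 0.0569]), 0.17)]
tt fit [0.57919295 0.05641712] 0.1674200550258173 148
cont [ 294  130   48   48 1932] [ 0.582 -0.278  0.05 ] [ 0.74  -0.128  0.072] ((0.6600954532623291, -0.20346298813819885), (0.15723732113838196, 0.14633385837078094), 2.5294601917266846)
spat [131 185  11  52 375] [0.48354454 0.37602053] [-0.99008022 -0.14050323] ends [0.563425   0.38735644] [0.39545678 0.36351991] 0.0227114119382108 ((0.4791632294654846, 0.3769865036010742), (0.1688966602087021, 0.027552012354135513), 5.917332649230957)
jar (array([0.4609, 0.0134]), 0.0298) 0.14171544050207197
dish (array([0.6699, 0.0198]), 0.0499) 0.11888221698460577
round (array([0.5885, 0.1672]), 0.0389) 0.12167134286161474
tin (array([ 0.4124, -0.0875]), 0.0281) 0.0503236216
[... 416 characters left out ...]
0.16726763844189796 137
cont [ 165  240   64   60 2860] [ 0.582 -0.276  0.051] [ 0.742 -0.127  0.07 ] ((0.660739541053772, -0.20234811305999756), (0.15941837430000305, 0.14607766270637512), 2.6006226539611816)
spat [357 179  34  39 328] [0.48686673 0.37579995] [0.98831035 0.15245541] ends [0.39324743 0.36135836] [0.56460129 0.38779118] 0.023787008763699657 ((0.4783969819545746, 0.37841421365737915), (0.17319904267787933, 0.028520790860056877), 6.124514579772949)
jar (array([0.4642, 0.0135]), 0.0297) 0.13995167128598218
dish (array([0.6701, 0.0199]), 0.05) 0.1188336314141124
round (array([0.5933, 0.1683]), 0.0386) 0.12179525480179598
tin (array([ 0.4144, -0.0886]), 0.0294) 0.05039019944138812
```

Run:
```python
from meas import *
for n in ['top','scene']:
    c=load(n);W=world(c);X,Y,Z=W[...,0],W[...,1],W[...,2];hsv=cv2.cvtColor(c['frame'],cv2.COLOR_RGB2HSV)
    R=(X>.36)&(X<.6)&(Y>.33)&(Y<.42)
    print(n)
    for nm,m,h in [('handle',R&(Z>.012)&(Z<.03)&(hsv[...,1]>70),.018),('blade',R&(Z>.004)&(hsv[...,1]<60),.0105)]:
        vv,uu=np.nonzero(m)
        p=np.array([ray(c,u,v,h) for u,v in zip(uu,vv)])
        mm,v,s=pca(p[:,:2]);t=(p[:,:2]-mm)@v
        print(nm,len(p),p.mean(0).round(4),'ang',np.degrees(np.arctan2(v[1],v[0])).round(1),(mm+t.min()*v).round(4),(mm+t.max()*v).round(4), cv2.minAreaRect(p[:,:2].astype(np.float32)))
    lid=(Z>.055)&(Z<.075)&(X>.5)&(X<.8)&(Y>-.32)&(Y<-.1)
    vv,uu=np.nonzero(lid&(X<.598));p=np.array([ray(c,u,v,.065) for u,v in zip(uu,vv)]);print('lip',len(p),p.min(0),p.max(0),W[vv,uu,2].mean())
    for y0 in np.arange(-.275,-.13,.012):
        q=W[lid&(abs(Y-y0)<.004)];print(round(y0,3),q[:,0].min().round(3),q[:,0].max().round(3),end=' | ')
    print()
    q=W[(Z>.042)&(Z<.06)&(np.hypot(X-.67,Y-.02)<.06)&(hsv[...,1]<70)&(X>.65)];print('dish',circ(q),len(q))
```

```text
top
handle 175 [0.4437 0.3706 0.018 ] ang -172.3 [0.5417 0.3839] [0.395  0.3641] ((0.4683763384819031, 0.3739858865737915), (0.14821121096611023, 0.01937120221555233), 8.49415397644043)
blade 161 [0.5288 0.3829 0.0105] ang -172.3 [0.5629 0.3875] [0.495  0.3783] ((0.5289640426635742, 0.3825656771659851), (0.06837491691112518, 0.024794017896056175), 7.302058219909668)
lip 115 [ 0.58174753 -0.24040883  0.065     ] [ 0.59811521 -0.17093997  0.065     ] 0.06201675743624814
-0.275 0.606 0.732 | -0.263 0.605 0.736 | -0.251 0.605 0.738 | -0.239 0.584 0.739 | -0.227 0.583 0.74 | -0.215 0.582 0.738 | -0.203 0.582 0.735 | -0.191 0.582 0.735 | -0.179 0.582 0.734 | -0.167 0.601 0.735 | -0.155 0.601 0.734 | -0.143 0.599 0.731 | -0.131 0.599 0.729 | 
dish (array([0.7055, 0.0291]), 0.0316) 88
scene
handle 140 [0.4493 0.3702 0.018 ] ang 6.8 [0.3973 0.364 ] [0.4995 0.3762] ((0.44844260811805725, 0.3696746230125427), (0.10291486233472824, 0.02139521948993206), 6.962789058685303)
blade 128 [0.5297 0.3839 0.0105] ang 7.4 [0.4951 0.3794] [0.5638 0.3884] ((0.5294415354728699, 0.3838348686695099), (0.06930198520421982, 0.024088898673653603), 7.506533145904541)
lip 117 [ 0.58480136 -0.23995412  0.065     ] [ 0.60148566 -0.17079987  0.065     ] 0.06187738387789259
-0.275 0.609 0.738 | -0.263 0.607 0.739 | -0.251 0.603 0.741 | -0.239 0.584 0.741 | -0.227 0.582 0.74 | -0.215 0.584 0.74 | -0.203 0.584 0.739 | -0.191 0.583 0.739 | -0.179 0.582 0.739 | -0.167 0.587 0.739 | -0.155 0.603 0.738 | -0.143 0.605 0.736 | -0.131 0.603 0.735 | 
dish (array([0.6832, 0.0196]), 0.0506) 143
```

>>> step_arm([
  [[0,0,-6,20,-30,0,60],[0,0,-12,40,-62,0,60],[0,0,-18,62,-95,0,60],[0,0,-24,84,-128,0,60],[0,0,-30,106,-162,0,60],[0,0,-36,128,-196,0,60],[0,0,-42,150,-230,0,60],[0,0,-48,172,-264,0,60],[0,0,-54,194,-298,0,60],[0,0,-60,216,-332,0,60],[0,0,-64,238,-366,0,60],[0,0,-66.6,260,-400,0,60]],
])

```text
time_s: 1.1
position: [0.3998, 0.2074, 0.4047]
tcp_rot: [[-0.0, -0.179, 0.984], [0.0, 0.984, 0.179], [-1.0, 0.0, -0.0]]
force: [-0.4, 0.3, -0.1]
opening: 0.688
```

>>> step_arm([
  [[0,0,0,22,-33,0,60],[0,0,0,43,-66,0,60],[0,0,0,65,-99,0,60],[0,0,0,86,-132,0,60],[0,0,0,108,-165,0,60],[0,0,0,130,-198,0,60],[0,0,0,151,-231,0,60],[0,0,0,172,-263,-20,60],[0,0,0,193,-295,-45,60],[0,0,0,206,-315,-70,60],[0,0,0,215,-329,-95,60],[0,0,0,215,-329,-95,60]],
])

```text
time_s: 2.1
position: [0.6142, -0.1229, 0.3038]
tcp_rot: [[-0.007, -0.179, 0.984], [0.002, 0.984, 0.179], [-1.0, 0.003, -0.007]]
force: [-0.6, -0.2, -1.5]
opening: 0.687
```

Run:
```python
from rig import bot
from meas import *
print(bot.read_state()['position'])
c=bot.capture('wrist');pickle.dump(c,open('w1.pkl','wb'));cv2.imwrite('pics/w1.png',c['frame'][:,:,::-1])
W=world(c);hsv=cv2.cvtColor(c['frame'],cv2.COLOR_RGB2HSV);X,Y,Z=W[...,0],W[...,1],W[...,2]
m=(Z>.095)&(Z<.125)&(hsv[...,1]>90)&(abs(X-.62)<.06)&(Y<-.07)
for p,s in comp(W,m,50):
    mm,v,sv=pca(p[:,:2]);t=(p[:,:2]-mm)@v
    print(s,p.mean(0),v,mm+t.min()*v,mm+t.max()*v,cv2.minAreaRect(p[:,:2].astype(np.float32)))
```

```text
[ 0.61424059 -0.12287784  0.3038373 ]
[ 235  147   35   92 3028] [ 0.60956231 -0.09924224  0.10888179] [ 0.18688867 -0.9823811 ] [ 0.60460017 -0.07315875] [ 0.61494111 -0.12751593] ((0.6096823215484619, -0.10034425556659698), (0.019810358062386513, 0.05530087649822235), 10.615670204162598)
[238 268  31  11 311] [ 0.61922208 -0.14959895  0.10887647] [0.98681177 0.16187196] [ 0.60979238 -0.15114575] [ 0.62841294 -0.14809132] ((0.6191526055335999, -0.1498459428548813), (0.018797380849719048, 0.007698811590671539), 10.987090110778809)
```

View pics/w1.png

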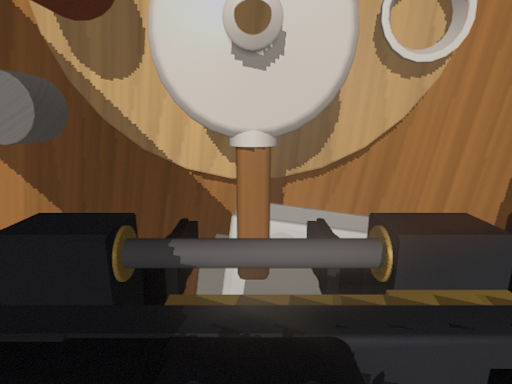

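>>> step_arm([
  [[0,0,0,0,0,-12,60],[0,0,0,0,0,-24,60],[0,0,0,0,0,-34,60],[0,0,0,0,0,-41,60],[0,0,0,0,0,-43,60],[0,0,0,0,0,-43,50],[0,0,0,0,0,-43,35],[0,0,0,0,0,-43,22],[0,0,0,0,0,-43,14],[0,0,0,0,0,-43,10],[0,0,0,0,0,-43,10],[0,0,0,0,0,-43,10]],
])

```text
time_s: 3.15
position: [0.6143, -0.1198, 0.267]
tcp_rot: [[0.0, -0.183, 0.983], [-0.0, 0.983, 0.183], [-1.0, -0.0, 0.0]]
force: [-2.0, -0.1, 0.1]
opening: 0.245
```

Run:
```python
import numpy as np
from rig import bot
s=bot.read_state();print(s['position'],s['opening'],s['force'],s['tcp_rot'].round(3))
p=np.array([.596,-.0195]);g=np.array([.6145,-.1225])
r=g-p
for a in range(0,110,3):
    t=np.radians(a);R=np.array([[np.cos(t),-np.sin(t)],[np.sin(t),np.cos(t)]]);print(a,((R@r-r)*1000).round(1))
```

```text
[ 0.61425521 -0.11980571  0.26697859] 0.24471889316956572 [-1.98996371 -0.11309027  0.07671023] [[ 0.    -0.183  0.983]
 [-0.     0.983  0.183]
 [-1.    -0.     0.   ]]
0 [0. 0.]
3 [5.4 1.1]
6 [10.7  2.5]
9 [15.9  4.2]
12 [21.   6.1]
15 [26.   8.3]
18 [30.9 10.8]
21 [35.7 13.5]
24 [40.3 16.4]
27 [44.7 19.6]
30 [49. 23.]
33 [53.1 26.7]
36 [57.  30.5]
39 [60.7 34.6]
42 [64.2 38.8]
45 [67.4 43.2]
48 [70.4 47.8]
51 [73.2 52.6]
54 [75.7 57.4]
57 [78.  62.4]
60 [80.  67.5]
63 [81.7 72.7]
66 [83.1 78. ]
69 [84.3 83.4]
72 [85.2 88.8]
75 [85.8 94.2]
78 [86.1 99.7]
81 [ 86.1 105.2]
84 [ 85.9 110.6]
87 [ 85.3 116.1]
90 [ 84.5 121.5]
93 [ 83.4 126.9]
96 [ 82.  132.2]
99 [ 80.3 137.4]
102 [ 78.4 142.5]
105 [ 76.2 147.5]
108 [ 73.7 152.4]
```

>>> step_arm([
  [[0,0,3,5.2,1.0,0,10],[0,0,6,10.4,2.4,0,10],[0,0,9,15.5,4.1,0,10],[0,0,12,20.5,6.0,0,10],[0,0,15,25.4,8.1,0,10],[0,0,18,30.1,10.5,0,10],[0,0,21,34.8,13.2,0,10],[0,0,24,39.3,16.0,0,10],[0,0,27,43.6,19.1,0,10],[0,0,30,47.8,22.4,0,10],[0,0,33,51.8,26.0,0,10],[0,0,36,55.6,29.7,0,10]],
])

```text
time_s: 4.15
position: [0.67, -0.09, 0.267]
tcp_rot: [[-0.0, -0.727, 0.687], [-0.0, 0.687, 0.727], [-1.0, 0.0, -0.0]]
force: [-0.1, 0.6, 0.9]
opening: 0.229
```

Run:
```python
from rig import bot
from meas import *
s=bot.read_state();print(s['position'],s['opening'],s['force'])
c=bot.capture('top');W,hsv,X,Y,Z=run(c)
f=c['frame'][125:235,180:345,::-1];cv2.imwrite('pics/t1.png',cv2.resize(f,None,fx=4.8,fy=4.8))
```

```text
[ 0.67002008 -0.09002296  0.26695861] 0.2286633791111865 [-0.07976566  0.63358366  0.86552719]
knob [nan nan nan]
pot top circ (array([0., 0.]), 0.0) 0
handle? [242 220  10   4  16] mean [0.4346 0.0207 0.1104] dir [0.293 0.956] 73.0 ends [0.4306 0.0077] [0.4387 0.0342]meas.py:15: RuntimeWarning: Mean of empty slice.
  print('knob',W[pot].mean(0).round(4))
  ret = um.true_divide(
```

View pics/t1.png

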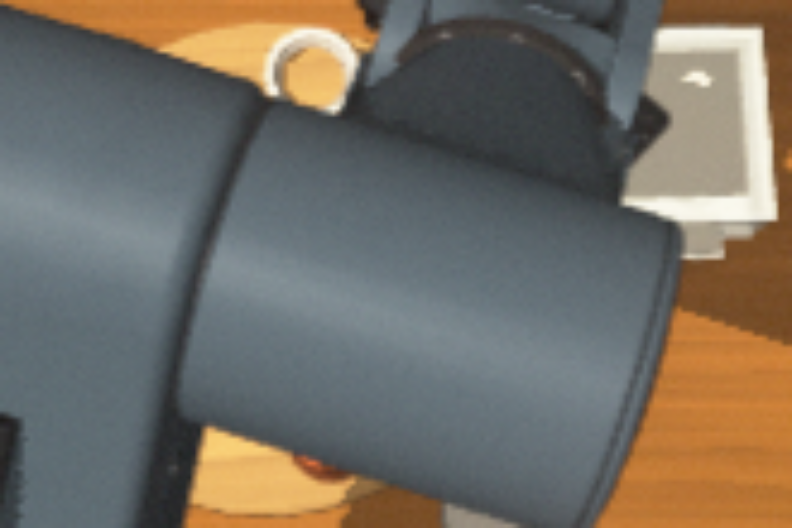

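>>> step_arm([
  [[0,0,3,3.6,4.0,0,10],[0,0,6,7.0,8.1,0,10],[0,0,9,10.1,12.4,0,10],[0,0,12,13.0,16.9,0,10],[0,0,15,15.8,21.6,0,10],[0,0,18,18.2,26.3,0,10],[0,0,21,20.4,31.1,0,10],[0,0,24,22.4,36.1,0,10],[0,0,27,24.1,41.2,0,10],[0,0,30,25.4,46.4,0,10],[0,0,33,26.6,51.6,0,10],[0,0,36,27.5,56.9,0,10]],
])

```text
time_s: 5.2
position: [0.6974, -0.0332, 0.2669]
tcp_rot: [[0.0, -0.992, 0.129], [-0.0, 0.129, 0.992], [-1.0, -0.0, -0.0]]
force: [-0.1, -0.9, 1.2]
opening: 0.23
```

Run:
```python
from rig import bot
from meas import *
s=bot.read_state();print(s['position'],s['opening'],s['force'],s['joint_positions'].round(1))
c=bot.capture('scene')
cv2.imwrite('pics/s1.png',cv2.resize(c['frame'][:,:,::-1],(800,600)))
```

```text
[ 0.69739848 -0.03322429  0.2669449 ] 0.23035963258521405 [-0.07132    -0.86010365  1.21276205] [-11.9  44.8  76.6  -0.   58.6 -94.4]
```

View pics/s1.png

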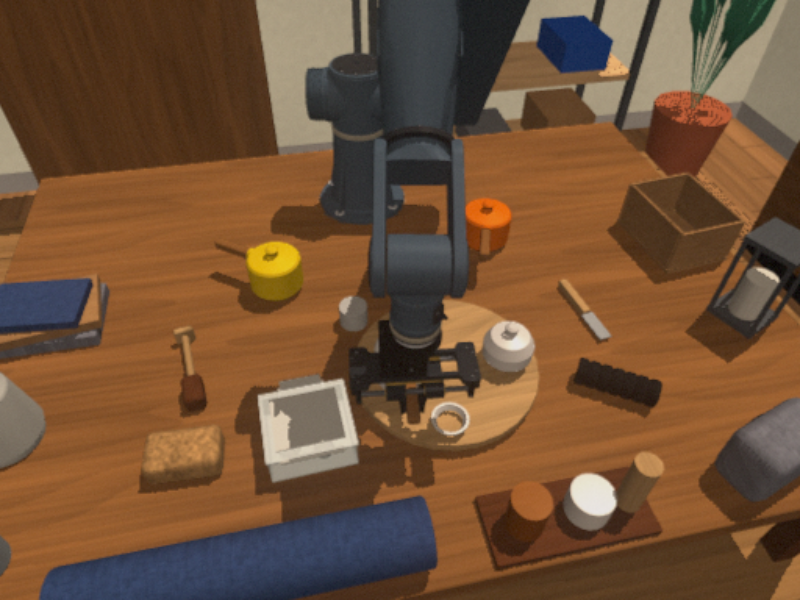

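>>> step_arm([
  [[0,0,3,0.6,5.2,0,10],[0,0,6,0.8,10.6,0,10],[0,0,9,0.8,16.0,0,10],[0,0,12,0.7,21.2,0,10],[0,0,15,0.1,26.6,0,10],[0,0,18,-0.7,31.9,0,10],[0,0,21,-1.8,37.1,0,10],[0,0,24,-3.1,42.3,0,10],[0,0,27,-4.8,47.4,0,10],[0,0,30,-6.7,52.3,0,10],[0,0,33,-8.8,57.2,0,10],[0,0,35,-10.2,60.0,0,10]],
])

```text
time_s: 6.25
position: [0.687, 0.027, 0.267]
tcp_rot: [[0.0, -0.887, -0.462], [-0.0, -0.462, 0.887], [-1.0, -0.0, -0.0]]
force: [-0.6, -0.5, 0.5]
opening: 0.229
```

>>> step_arm([
  [[0,0,0,0,0,0,10],[0,0,0,0,0,0,30],[0,0,0,0,0,0,50],[0,0,0,0,0,0,60],[0,0,0,0,0,0,60],[0,0,0,0,0,8,60],[0,0,0,0,0,22,60],[0,0,0,0,0,42,60],[0,0,0,0,0,70,60],[0,0,0,0,0,100,60],[0,0,0,0,0,130,60],[0,0,0,0,0,140,60]],
])

```text
time_s: 7.25
position: [0.6882, 0.0267, 0.4129]
tcp_rot: [[0.01, -0.887, -0.462], [-0.001, -0.462, 0.887], [-1.0, -0.008, -0.006]]
force: [0.7, 0.1, 0.1]
opening: 0.685
```

>>> step_arm([
  [[0,0,-2,-15,25,0,60],[0,0,-4,-34,55,0,60],[0,0,-6,-53,87,0,60],[0,0,-8,-72,119,0,60],[0,0,-10,-92,151,0,60],[0,0,-12,-112,183,0,60],[0,0,-14,-132,216,0,60],[0,0,-16,-152,249,-10,60],[0,0,-18,-172,282,-35,60],[0,0,-20,-191,313,-65,60],[0,0,-20,-204,335,-95,60],[0,0,-20,-213,349,-120,60]],
])

```text
time_s: 8.25
position: [0.4726, 0.3777, 0.286]
tcp_rot: [[0.001, -0.991, -0.132], [0.001, -0.132, 0.991], [-1.0, -0.001, 0.001]]
force: [1.1, -0.8, 0.6]
opening: 0.691
```

>>> step_arm([
  [[0,0,0,0,0,0,50],[0,0,0,0,0,0,50]],
])

```text
time_s: 8.42
position: [0.4727, 0.3764, 0.2846]
tcp_rot: [[-0.004, -0.991, -0.133], [-0.003, -0.133, 0.991], [-1.0, 0.005, -0.002]]
force: [0.7, 0.6, 0.1]
opening: 0.615
```

Run:
```python
from rig import bot
from meas import *
s=bot.read_state();print(s['position'],s['tcp_rot'].round(3).tolist())
c=bot.capture('top');W,hsv,X,Y,Z=run(c)
f=c['frame'][125:235,180:345,::-1];cv2.imwrite('pics/t2.png',cv2.resize(f,None,fx=4.8,fy=4.8))
tt=(Z>.02)&(Z<.04)&(np.hypot(X-.55,Y-.06)<.2)&(Y>-.12)
print('tt',[circ(p) for p,s in comp(W,tt,500)])
c=bot.capture('wrist');cv2.imwrite('pics/w2.png',c['frame'][:,:,::-1]);W=world(c);hsv=cv2.cvtColor(c['frame'],cv2.COLOR_RGB2HSV);X,Y,Z=W[...,0],W[...,1],W[...,2]
R=(X>.36)&(X<.6)&(Y>.33)&(Y<.42)
for nm,m in [('h',R&(Z>.012)&(Z<.03)&(hsv[...,1]>70)),('b',R&(Z>.004)&(hsv[...,1]<50))]:
  for p,s in comp(W,m,100):
    mm,v,sv=pca(p[:,:2]);t=(p[:,:2]-mm)@v
    print(nm,s,p.mean(0).round(4),np.degrees(np.arctan2(v[1],v[0])),(mm+t.min()*v).round(4),(mm+t.max()*v).round(4),cv2.minAreaRect(p[:,:2].astype(np.float32)))
```

```text
[0.47273802 0.37636449 0.28462395] [[-0.004, -0.991, -0.133], [-0.003, -0.133, 0.991], [-1.0, 0.005, -0.002]]
knob [ 0.5915 -0.0224  0.1227]
pot top circ (array([ 0.5959, -0.0201]), 0.0573) 932
handle? [238 129  18  25 173] mean [0.6827 0.0244 0.1075] dir [-0.883 -0.469] -152.0 ends [0.7188 0.0435] [0.6478 0.0058]
handle? [239 205  21  19  79] mean [0.4488 0.0135 0.1152] dir [-0.011  1.   ] 90.6 ends [ 0.4491 -0.0163] [0.4484 0.0428]
tt [(array([0.5795, 0.0567]), 0.1698)]
h [ 243   97   24  123 2714] [0.4414 0.3742 0.018 ] 7.556696799201246 [0.3954 0.3681] [0.4932 0.3811] ((0.4442960023880005, 0.37465110421180725), (0.09878528863191605, 0.018050331622362137), 7.285153388977051)
b [    0   213   508   171 38590] [0.4493 0.3708 0.2055] 90.16427301735216 [0.4494 0.33  ] [0.4491 0.42  ] ((0.48373717069625854, 0.3897756338119507), (0.1513671875, 0.08928337693214417), 25.01108741760254)
b [ 365  238   93   52 3389] [0.4392 0.4116 0.1984] -91.39452381236005 [0.4394 0.4201] [0.4382 0.3676] ((0.43230992555618286, 0.3919795751571655), (0.060785528272390366, 0.02223869413137436), 67.08601379394531)
```

View pics/t2.png

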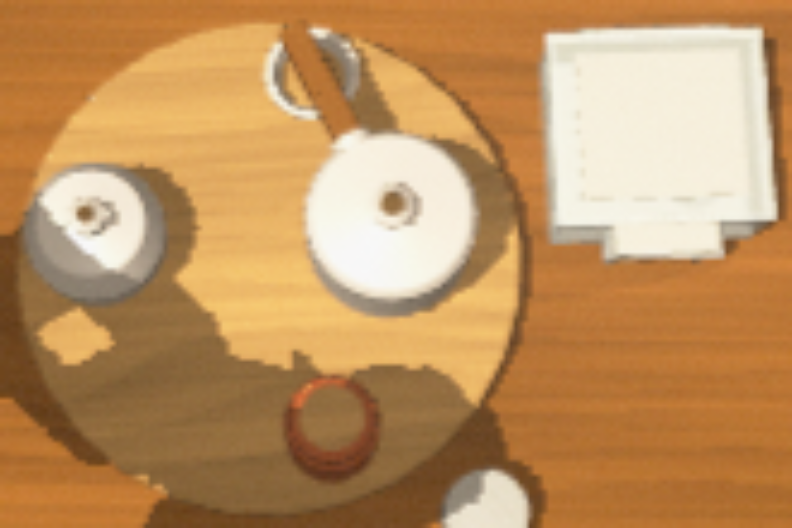

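View pics/w2.png

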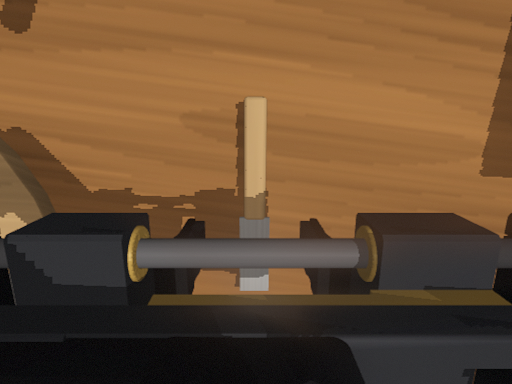

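>>> step_arm([
  [[0,0,0,0,1,-20,50],[0,0,0,0,1,-45,50],[0,0,0,0,1,-65,50],[0,0,0,0,1,-80,50],[0,0,0,0,1,-90,45],[0,0,0,0,1,-96,40],[0,0,0,0,1,-100,36],[0,0,0,0,1,-101,34],[0,0,0,0,1,-101,34]],
])

```text
time_s: 9.27
position: [0.4747, 0.3768, 0.1865]
tcp_rot: [[0.001, -0.991, -0.13], [0.001, -0.13, 0.991], [-1.0, -0.001, 0.001]]
force: [-0.6, -0.2, -0.0]
opening: 0.403
```

>>> step_arm([
  [[0,0,0,0,0,0,26],[0,0,0,0,0,0,18],[0,0,0,0,0,0,12],[0,0,0,0,0,0,8],[0,0,0,0,0,0,8],[0,0,0,0,0,0,8],[0,0,0,0,0,0,8]],
])

```text
time_s: 9.85
position: [0.4743, 0.3771, 0.1863]
tcp_rot: [[0.001, -0.991, -0.131], [0.0, -0.131, 0.991], [-1.0, -0.001, 0.0]]
force: [-1.1, 0.0, 5.2]
opening: 0.204
```

>>> step_arm([
  [[0,0,0,0,0,5,8],[0,0,0,0,0,20,8],[0,0,0,0,0,45,8],[0,0,0,0,0,75,8],[0,0,0,0,0,110,8],[0,0,0,0,0,145,8],[0,0,0,0,-15,170,8],[0,0,0,0,-35,190,8],[0,0,-1,-2,-60,195,8],[0,0,-2,-2,-90,195,8],[0,0,-2,-4,-123,195,8],[0,0,-3,-6,-158,195,8]],
])

```text
time_s: 10.85
position: [0.4676, 0.2178, 0.3809]
tcp_rot: [[0.0, -0.997, -0.08], [-0.0, -0.08, 0.997], [-1.0, -0.0, -0.0]]
force: [-0.5, -0.5, -0.1]
opening: 0.205
```

>>> step_arm([
  [[0,0,0,0,-36,0,8],[0,0,0,0,-73,0,8],[0,0,0,0,-110,0,8],[0,0,0,0,-147,0,8],[0,0,0,0,-184,0,8],[0,0,0,0,-221,0,8],[0,0,0,0,-258,0,8],[0,0,0,0,-295,0,8],[0,0,-1,-2,-332,0,8],[0,0,-2,-4,-366,0,8],[0,0,-2,-6,-395,0,8],[0,0,-2,-6,-418,0,8]],
])

```text
time_s: 11.85
position: [0.4614, -0.2015, 0.3806]
tcp_rot: [[-0.001, -0.999, -0.042], [-0.0, -0.042, 0.999], [-1.0, 0.001, -0.0]]
force: [-0.0, -1.1, -0.2]
opening: 0.2
```

>>> step_arm([
  [[0,0,0,0,-10,-10,8],[0,0,0,0,-12,-40,8],[0,0,0,0,-12,-70,8],[0,0,0,0,-12,-95,8],[0,0,0,0,-12,-100,8],[0,0,0,0,-12,-100,8],[0,0,0,0,-12,-100,8]],
])

```text
time_s: 12.43
position: [0.4624, -0.2107, 0.2809]
tcp_rot: [[-0.0, -0.999, -0.045], [0.0, -0.045, 0.999], [-1.0, 0.0, 0.0]]
force: [-0.4, 0.0, -0.3]
opening: 0.203
```

Run:
```python
from rig import bot
from meas import *
s=bot.read_state();print(s['position'],s['tcp_rot'].round(3).tolist(),s['force'],s['opening'])
p=s['position'];d=-s['tcp_rot'][:,1];print('pred tip',p[:2]+.09*d[:2],p[2]-.1863+.009)
for n in ['scene','top']:
    c=bot.capture(n);pickle.dump(c,open(n+'3.pkl','wb'))
    cv2.imwrite(f'pics/{n}3.png',cv2.resize(c['frame'][:,:,::-1],(800,600)))
    W=world(c);X,Y,Z=W[...,0],W[...,1],W[...,2];hsv=cv2.cvtColor(c['frame'],cv2.COLOR_RGB2HSV)
    m=(Z>.08)&(Z<.2)&(X>.46)&(X<.585)&(abs(Y+.212)<.03)
    for q,st in comp(W,m,30):
        mm,v,sv=pca(q);print(n,st,q.mean(0),v,q.min(0),q.max(0))
```

```text
[ 0.46239425 -0.21070727  0.28085386] [[-0.0, -0.999, -0.045], [0.0, -0.045, 0.999], [-1.0, 0.0, 0.0]] [-0.35449598  0.02757017 -0.30767273] 0.20337715421421493
pred tip [ 0.5523044  -0.20668678] 0.10355385980852728
scene [168 179  25  46 535] [ 0.49739061 -0.21110396  0.14005262] [ 0.2084672   0.04725001 -0.97688733] [ 0.4602554  -0.24197154  0.09800175] [ 0.55454747 -0.18209724  0.19959419]
top [319 184   7   7  36] [ 0.54401502 -0.20439625  0.10598328] [-0.7610894   0.64502161  0.0684839 ] [ 0.53294825 -0.21550243  0.10256384] [ 0.55190529 -0.19628322  0.11060241]
```

View pics/scene3.png

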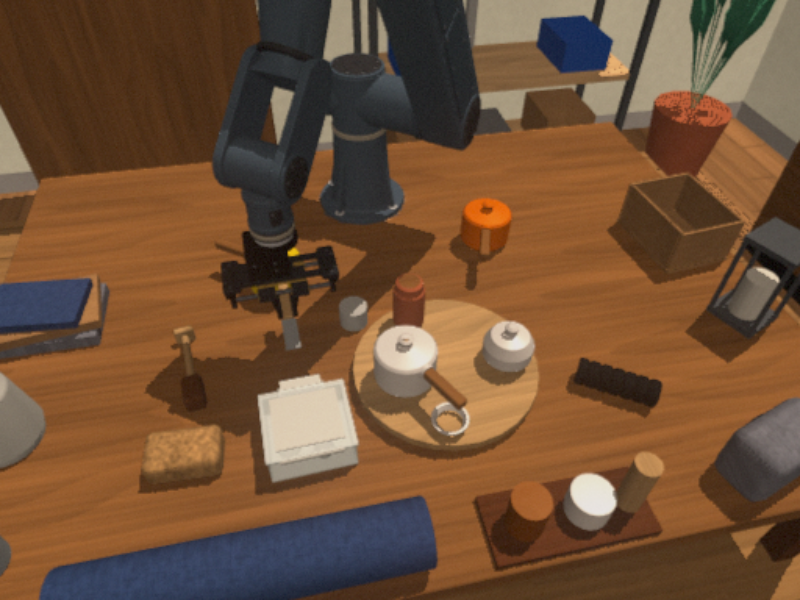

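View pics/top3.png

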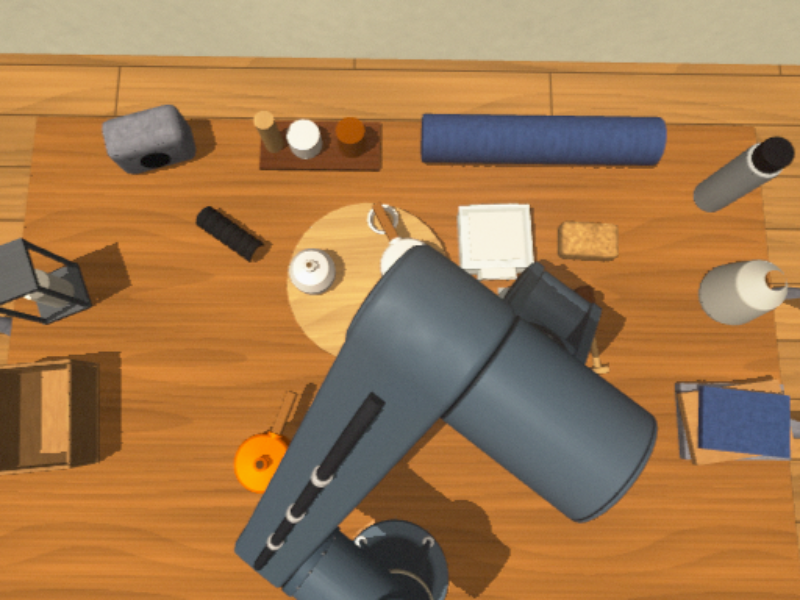

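Run:
```python
from meas import *
for n in ['scene3','top3']:
    c=load(n);W=world(c);X,Y,Z=W[...,0],W[...,1],W[...,2]
    for x in np.arange(.49,.57,.01):
        m=(Z>.085)&(Z<.125)&(abs(X-x)<.005)&(abs(Y+.21)<.03)
        if m.sum():print(n,x.round(3),m.sum(),np.median(Z[m]).round(4),Y[m].min().round(4),Y[m].max().round(4))
    m=(Z>.055)&(Z<.075)&(X>.62)&(X<.72)&(abs(Y+.2)<.04);print('lid z',np.median(Z[m]))
    m=(Z>.045)&(Z<.075)&(X>.58)&(X<.595)&(abs(Y+.205)<.02);print('lip z',np.median(Z[m]),m.sum())
```

```text
scene3 0.49 25 0.1047 -0.2225 -0.1975
scene3 0.5 22 0.1058 -0.2228 -0.198
scene3 0.51 26 0.1055 -0.2214 -0.1965
scene3 0.52 27 0.1046 -0.2218 -0.1969
scene3 0.53 28 0.1051 -0.2203 -0.1959
scene3 0.54 27 0.1052 -0.2208 -0.1962
scene3 0.55 27 0.1052 -0.2191 -0.195
lid z 0.06482308167352602
lip z 0.06170303065568555 56
top3 0.53 2 0.1054 -0.206 -0.2028
top3 0.54 16 0.1067 -0.2095 -0.1966
top3 0.55 18 0.1053 -0.2155 -0.1963
lid z 0.06482983140681764
lip z 0.061827535081491414 52
```

>>> step_arm([
  [[0,0,0,0,1,-15,8],[0,0,0,0,1,-30,8],[0,0,0,0,1,-43,8],[0,0,0,0,1,-51,8],[0,0,0,0,1,-53.5,8],[0,0,0,0,1,-53.5,8],[0,0,0,7,1,-53.5,8],[0,0,0,15,2,-53.5,8],[0,0,0,21,2,-53.5,8],[0,0,0,25,2,-53.5,8],[0,0,0,25,2,-53.5,8],[0,0,0,25,2,-53.5,8]],
])

```text
time_s: 13.53
position: [0.4876, -0.209, 0.2274]
tcp_rot: [[0.0, -0.999, -0.045], [-0.0, -0.045, 0.999], [-1.0, -0.0, -0.0]]
force: [0.3, -0.3, -0.3]
opening: 0.204
```

Run:
```python
from rig import bot
from meas import *
s=bot.read_state();print(s['position'],s['force'],s['opening'])
c=bot.capture('scene');W=world(c);X,Y,Z=W[...,0],W[...,1],W[...,2]
cv2.imwrite('pics/s4.png',cv2.resize(c['frame'][170:320,130:270,::-1],None,fx=4,fy=4))
for x in np.arange(.51,.62,.01):
    m=(Z>.03)&(Z<.1)&(abs(X-x)<.005)&(abs(Y+.205)<.012)
    print(x.round(3),m.sum(),np.median(Z[m]).round(4) if m.sum() else '')
```

```text
[ 0.48756203 -0.20903179  0.2274092 ] [ 0.29141179 -0.26764466 -0.30900118] 0.20406901152132678
0.51 29 0.0524
0.52 20 0.0516
0.53 17 0.0515
0.54 25 0.052
0.55 22 0.0516
0.56 26 0.0517
0.57 23 0.0516
0.58 5 0.0607
0.59 28 0.0622
0.6 26 0.0622
0.61 28 0.0632
```

View pics/s4.png

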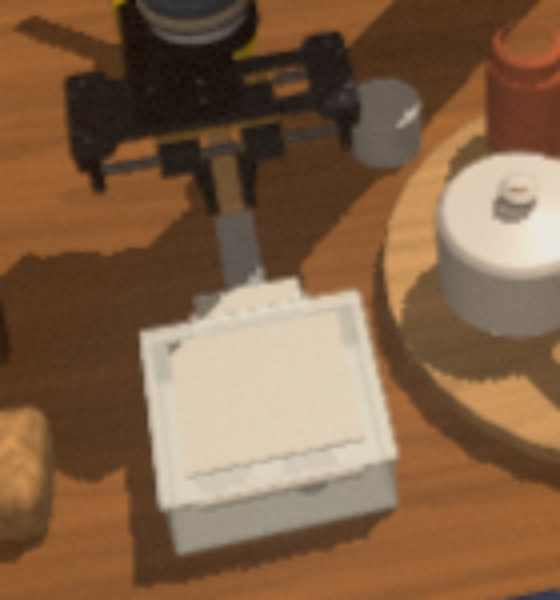

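>>> step_arm([
  [[0,0,0,4,0,0,8],[0,0,0,8,0,0,8],[0,0,0,12,0.5,0,8],[0,0,0,16,1,0,8],[0,0,0,19,1,0,8],[0,0,0,20,1,0,8],[0,0,0,20,1,0,8],[0,0,0,20,1,0,8]],
])

```text
time_s: 14.25
position: [0.5071, -0.208, 0.2272]
tcp_rot: [[-0.0, -0.999, -0.044], [0.0, -0.044, 0.999], [-1.0, 0.0, 0.0]]
force: [-0.4, 1.0, -1.1]
opening: 0.205
```

Run:
```python
import numpy as np
r=.137
for a in range(0,64,4):
    t=np.radians(a);print(a,(r*(1-np.cos(t))*1000).round(1),(r*np.sin(t)*1000+4.5).round(1))
```

```text
0 0.0 4.5
4 0.3 14.1
8 1.3 23.6
12 3.0 33.0
16 5.3 42.3
20 8.3 51.4
24 11.8 60.2
28 16.0 68.8
32 20.8 77.1
36 26.2 85.0
40 32.1 92.6
44 38.5 99.7
48 45.3 106.3
52 52.7 112.5
56 60.4 118.1
60 68.5 123.1
```

>>> step_arm([
  [[0,0,0,0,0,2,8],[0,0,0,0,0,5,8],[0,0,0,0,0,8,8],[0,0,0,0.2,0,12,8],[0,0,0,0.5,0,16,8],[0,0,0,1,0,20,8],[0,0,0,1.5,0,24,8],[0,0,0,2.2,0,28.5,8],[0,0,0,3,0,33,8],[0,0,0,4,0,37.5,8],[0,0,0,5.3,0.2,42.3,8],[0,0,0,5.3,0.2,42.3,8]],
])

```text
time_s: 15.25
position: [0.5129, -0.208, 0.2706]
tcp_rot: [[0.002, -0.999, -0.044], [-0.001, -0.044, 0.999], [-1.0, -0.001, -0.001]]
force: [-1.8, 1.4, -2.3]
opening: 0.199
```

```bash
cat > lid.py <<'E'
from rig import bot
from meas import *
import sys
s=bot.read_state();print(s['time_s'],s['position'],s['force'],s['moment'],s['opening'])
c=bot.capture('scene');pickle.dump(c,open('lid.pkl','wb'));W=world(c);X,Y,Z=W[...,0],W[...,1],W[...,2]
cv2.imwrite('pics/'+sys.argv[1],cv2.resize(c['frame'][120:320,100:290,::-1],None,fx=3,fy=3))
xs=[];zs=[]
for x in np.arange(.50,.76,.01):
    m=(Z>.03)&(Z<.3)&(abs(X-x)<.005)&(abs(Y+.203)<.01)
    print(x.round(3),m.sum(),np.median(Z[m]).round(4) if m.sum() else '')
E
python3 lid.py s5.png
```

```text
15.25 [ 0.51288727 -0.20800541  0.27062741] [-1.7940191   1.43250315 -2.30953139] [0.05093759 0.3857987  0.03164133] 0.1986590114846683
0.5 15 0.1013
0.51 11 0.1025
0.52 46 0.106
0.53 54 0.2084
0.54 153 0.2039
0.55 160 0.2631
0.56 20 0.0946
0.57 22 0.0946
0.58 14 0.0952
0.59 18 0.1026
0.6 27 0.1011
0.61 25 0.0981
0.62 30 0.0968
0.63 27 0.0953
0.64 34 0.0927
0.65 31 0.0898
0.66 33 0.0869
0.67 32 0.0842
0.68 31 0.0812
0.69 35 0.0782
0.7 35 0.0757
0.71 35 0.0728
0.72 42 0.0687
0.73 50 0.0632
0.74 40 0.0594
0.75 0
```

View pics/s5.png

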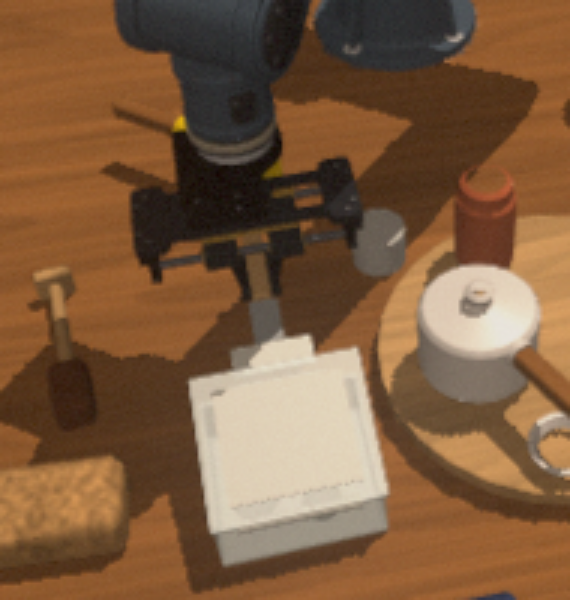

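>>> step_arm([
  [[0,0,0,1.4,0,4.6,8],[0,0,0,3,0,9.1,8],[0,0,0,4.7,0.2,13.5,8],[0,0,0,6.5,0.3,17.9,8],[0,0,0,8.6,0.4,22.2,8],[0,0,0,10.7,0.5,26.5,8],[0,0,0,13,0.6,30.7,8],[0,0,0,15.5,0.7,34.8,8],[0,0,0,18.1,0.8,38.8,8],[0,0,0,20.9,0.9,42.7,8],[0,0,0,23.7,1.0,46.5,8],[0,0,0,26.8,1.2,50.3,8]],
])

```text
time_s: 16.3
position: [0.5394, -0.2067, 0.3202]
tcp_rot: [[-0.0, -0.999, -0.044], [0.0, -0.044, 0.999], [-1.0, 0.0, 0.0]]
force: [-1.7, -0.5, -2.9]
opening: 0.204
```

```bash
python3 lid.py s6.png
```

```text
16.3 [ 0.539448   -0.20673992  0.32019506] [-1.74938526 -0.5354906  -2.85210698] [-0.11159541  0.38558973 -0.10420758] 0.20448687076731067
0.5 2 0.1506
0.51 12 0.1516
0.52 16 0.1517
0.53 14 0.1517
0.54 18 0.1514
0.55 48 0.1531
0.56 144 0.2592
0.57 83 0.224
0.58 28 0.1444
0.59 26 0.1438
0.6 24 0.1437
0.61 9 0.1442
0.62 19 0.1562
0.63 43 0.1509
0.64 43 0.1435
0.65 38 0.1357
0.66 49 0.1292
0.67 44 0.1214
0.68 45 0.1126
0.69 45 0.1046
0.7 45 0.0971
0.71 47 0.0873
0.72 47 0.0796
0.73 72 0.0679
0.74 40 0.0609
0.75 0
```

View pics/s6.png

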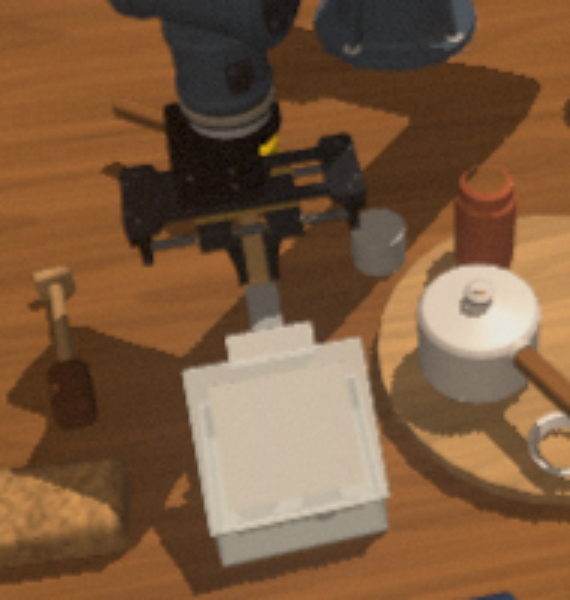

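>>> step_arm([
  [[0,0,0,3.2,0.1,3.6,8],[0,0,0,6.4,0.3,7.1,8],[0,0,0,9.8,0.4,10.5,8],[0,0,0,13.2,0.6,13.7,8],[0,0,0,16.9,0.8,16.9,8],[0,0,0,20.6,0.9,19.9,8],[0,0,0,24.4,1.1,22.7,8],[0,0,0,28.3,1.3,25.5,8],[0,0,0,28.3,1.3,25.5,8],[0,0,0,28.3,1.3,25.5,8],[0,0,0,28.3,1.3,25.5,8],[0,0,0,28.3,1.3,25.5,8]],
])

```text
time_s: 17.35
position: [0.5678, -0.2053, 0.3454]
tcp_rot: [[0.001, -0.999, -0.044], [0.0, -0.044, 0.999], [-1.0, -0.001, -0.0]]
force: [-0.5, 0.3, 0.2]
opening: 0.203
```

```bash
python3 lid.py s7.png
```

```text
17.35 [ 0.56777705 -0.20534076  0.34542413] [-0.47061449  0.32418496  0.18320528] [ 0.03868045 -0.00584594  0.01484508] 0.20265808389837164
0.5 0 
0.51 12 0.1764
0.52 8 0.1762
0.53 4 0.1755
0.54 15 0.1769
0.55 18 0.1771
0.56 19 0.1772
0.57 22 0.1773
0.58 41 0.1783
0.59 155 0.2754
0.6 61 0.2466
0.61 24 0.1697
0.62 26 0.1698
0.63 29 0.1699
0.64 14 0.1698
0.65 6 0.1842
0.66 61 0.1785
0.67 60 0.1657
0.68 59 0.1534
0.69 59 0.1393
0.7 67 0.1239
0.71 58 0.1087
0.72 60 0.0949
0.73 93 0.0745
0.74 43 0.0611
0.75 0
```

View pics/s7.png

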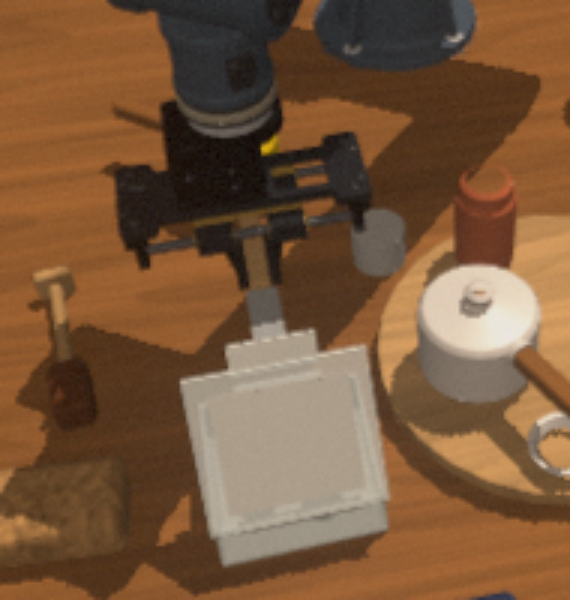

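>>> step_arm([
  [[0,0,0,-3,0,-3,8],[0,0,0,-12,-0.5,-4,8],[0,0,0,-25,-1,-4,8],[0,0,0,-42,-2,-4,8],[0,0,0,-62,-3,0,8],[0,0,0,-82,-4,10,8],[0,0,0,-98,0,22,8],[0,0,0,-105,15,32,8],[0,0,0,-105,45,36,8],[0,0,0,-105,80,36,8],[0,0,0,-105,115,36,8],[0,0,0,-105,150,36,8]],
])

```text
time_s: 18.4
position: [0.4614, -0.0543, 0.3814]
tcp_rot: [[-0.0, -0.999, -0.042], [0.0, -0.042, 0.999], [-1.0, 0.0, 0.0]]
force: [1.1, 0.3, -0.8]
opening: 0.203
```

>>> step_arm([
  [[0,0,0,0,36,0,8],[0,0,0,0,73,0,8],[0,0,0,0,110,0,8],[0,0,0,0,147,0,8],[0,0,0,0,184,0,8],[0,0,1,0,221,0,8],[0,0,2,3,258,0,8],[0,0,3,6,295,0,8],[0,0,4,9,332,0,8],[0,0,5,12,368,0,8],[0,0,5,12,400,0,8],[0,0,5,12,422,0,8]],
])

```text
time_s: 19.4
position: [0.4738, 0.3688, 0.3811]
tcp_rot: [[0.0, -0.991, -0.133], [0.001, -0.133, 0.991], [-1.0, -0.0, 0.001]]
force: [0.6, 0.8, -0.4]
opening: 0.205
```

Run:
```python
from rig import bot
from meas import *
s=bot.read_state();print(s['time_s'],s['position'],s['tcp_rot'].round(3).tolist(),s['opening'])
c=bot.capture('scene');cv2.imwrite('pics/s8.png',cv2.resize(c['frame'][:,:,::-1],(800,600)))
W=world(c);X,Y,Z=W[...,0],W[...,1],W[...,2]
for x in np.arange(.50,.6,.01):
    m=(Z>.14)&(Z<.23)&(abs(X-x)<.005)&(abs(Y-s['position'][1]-.01)<.03);print(x.round(3),m.sum(),np.median(Z[m]).round(4) if m.sum() else '')
```

```text
19.4 [0.4738342  0.36883913 0.38110967] [[0.0, -0.991, -0.133], [0.001, -0.133, 0.991], [-1.0, -0.0, 0.001]] 0.20510688945689667
0.5 26 0.2051
0.51 24 0.2048
0.52 24 0.2052
0.53 22 0.2053
0.54 26 0.2052
0.55 26 0.2053
0.56 25 0.2046
0.57 1 0.2081
0.58 0 
0.59 0
```

View pics/s8.png

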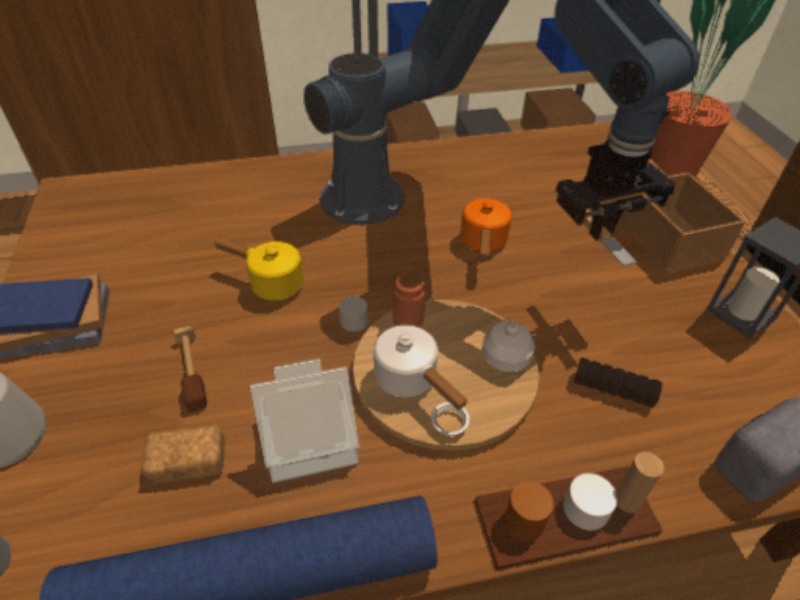

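>>> step_arm([
  [[0,0,0,0,3,-20,8],[0,0,0,0,6,-50,8],[0,0,0,0,6,-85,8],[0,0,0,0,6,-118,8],[0,0,0,0,6,-145,8],[0,0,0,0,6,-165,8],[0,0,0,0,6,-178,8],[0,0,0,0,6,-186,8],[0,0,0,0,6,-191,8],[0,0,0,0,6,-194,8],[0,0,0,0,6,-194.5,8],[0,0,0,0,6,-194.5,8]],
])

```text
time_s: 20.45
position: [0.4749, 0.3727, 0.1878]
tcp_rot: [[0.002, -0.991, -0.131], [0.001, -0.131, 0.991], [-1.0, -0.002, 0.001]]
force: [-0.4, -0.2, -1.1]
opening: 0.201
```

>>> step_arm([
  [[0,0,0,0,0,0,8],[0,0,0,0,0,0,20],[0,0,0,0,0,0,30],[0,0,0,0,0,0,40],[0,0,0,0,0,0,50],[0,0,0,0,0,0,50],[0,0,0,0,0,8,50],[0,0,0,0,0,25,50],[0,0,0,0,0,50,50],[0,0,0,0,0,85,50],[0,0,0,0,0,120,50],[0,0,0,0,0,150,50]],
])

```text
time_s: 21.45
position: [0.4745, 0.3725, 0.3395]
tcp_rot: [[0.001, -0.991, -0.131], [0.001, -0.131, 0.991], [-1.0, -0.001, 0.0]]
force: [0.4, 0.0, -0.2]
opening: 0.574
```

>>> step_arm([
  [[0,0,0,-15,20,20,50],[0,0,0,-35,45,30,50],[0,0,0,-60,75,40,50],[0,0,0,-85,105,40,50],[0,0,0,-110,135,40,50],[0,0,0,-135,160,40,50],[0,0,0,-150,180,40,50],[0,0,0,-160,190,40,50],[0,0,0,-160,190,40,50],[0,0,0,-160,190,40,50]],
])

```text
time_s: 22.28
position: [0.3144, 0.5623, 0.3769]
tcp_rot: [[0.001, -0.991, -0.132], [-0.001, -0.132, 0.991], [-1.0, -0.0, -0.001]]
force: [2.0, -0.0, 0.7]
opening: 0.574
```

Run:
```python
from rig import bot
from meas import *
s=bot.read_state();print(s['time_s'],s['position'],s['force'])
for n in ['scene','top']:
    c=bot.capture(n);cv2.imwrite(f'pics/{n}9.png',cv2.resize(c['frame'][:,:,::-1],(800,600)))
    W,hsv,X,Y,Z=run(c)
    m=(Z>.07)&(Z<.25)&(X>.64)&(X<.73)&(abs(Y+.2)<.05);q=W[m]
    print('lid slope deg',np.degrees(np.arctan(np.polyfit(q[:,0],q[:,2],1)[0])))
    sp=(Z>.004)&(Z<.03)&(X>.35)&(X<.6)&(Y>.3)&(Y<.45)
    for p,st in comp(W,sp,30): print('spat',p.mean(0).round(4),p.max(0).round(4),cv2.minAreaRect(p[:,:2].astype(np.float32)))
    m=(hsv[...,1]<60)&(X>.5)&(X<.57)&(Y>.36)&(Y<.41);print('blade z',np.percentile(Z[m],[10,50,90]).round(4))
    for nm,q in {'jar':(Z>.09)&(np.hypot(X-.455,Y-.013)<.06),'round':(Z>.09)&(np.hypot(X-.586,Y-.166)<.06),'tin':(Z>.03)&(np.hypot(X-.41,Y+.087)<.05),'dish':(Z>.042)&(Z<.06)&(np.hypot(X-.70,Y-.03)<.04)}.items():
        print(nm,circ(W[q]))
```

```text
22.2833 [0.31443497 0.56231514 0.37692321] [ 1.99788369 -0.02953162  0.71521984]
knob [ 0.6002 -0.0233  0.1228]
pot top circ (array([ 0.6005, -0.0217]), 0.0546) 999
handle? [251 183  21  15 178] mean [0.482  0.009  0.1108] dir [0.262 0.965] 74.8 ends [ 0.4741 -0.02  ] [0.4895 0.0368]
handle? [271 235  28  27 280] mean [0.687  0.0229 0.1068] dir [0.885 0.466] 27.8 ends [0.6469 0.0018] [0.7227 0.0417]
lid slope deg -55.11005823528501
spat [0.4872 0.371  0.0128] [0.5667 0.3954 0.0225] ((0.4813273549079895, 0.37432706356048584), (0.16963785886764526, 0.033744923770427704), 4.061678886413574)
blade z [0.0083 0.0106 0.0125]
jar (array([0.4651, 0.013 ]), 0.0297)
round (array([0.5933, 0.1685]), 0.0387)
tin (array([ 0.413 , -0.0888]), 0.0304)
dish (array([0.7073, 0.0296]), 0.0323)
knob [ 0.5935 -0.0218  0.1225]
pot top circ (array([ 0.5966, -0.0214]), 0.0572) 930
handle? [238 129  18  25 172] mean [0.6826 0.0241 0.1073] dir [-0.887 -0.462] -152.5 ends [0.7194 0.0432] [0.6475 0.0058]
handle? [239 205  21  19  78] mean [0.4491 0.0138 0.1153] dir [-0.013  1.   ] 90.7 ends [ 0.4495 -0.0163] [0.4487 0.0427]
lid slope deg -54.1000027640957
spat [0.4834 0.3709 0.0127] [0.5656 0.392  0.0226] ((0.48036807775497437, 0.3731270134449005), (0.17043600976467133, 0.028861157596111298), 5.023880481719971)
blade z [0.0063 0.0097 0.0121]
jar (array([0.4613, 0.0133]), 0.03)
round (array([0.5886, 0.1679]), 0.0389)
tin (array([ 0.4123, -0.0873]), 0.0279)
dish (array([0.7057, 0.0287]), 0.0322)
```

View pics/scene9.png

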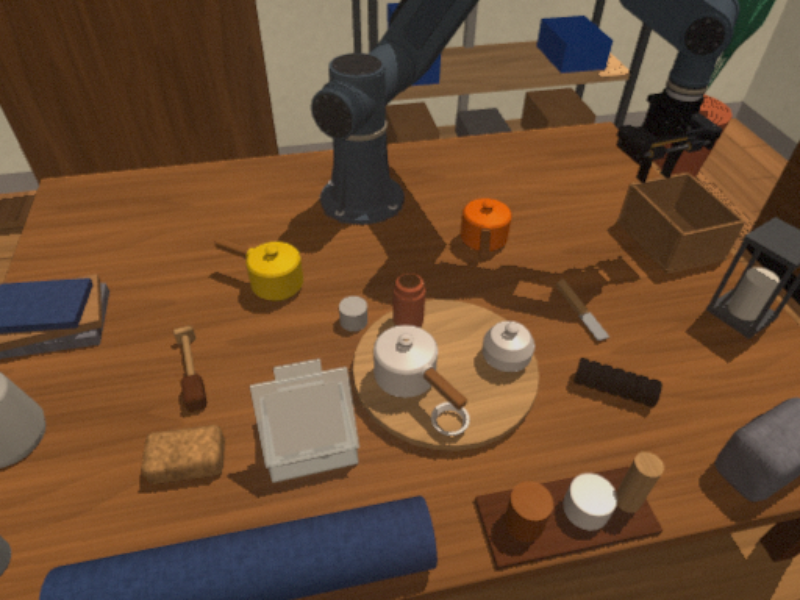

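View pics/top9.png

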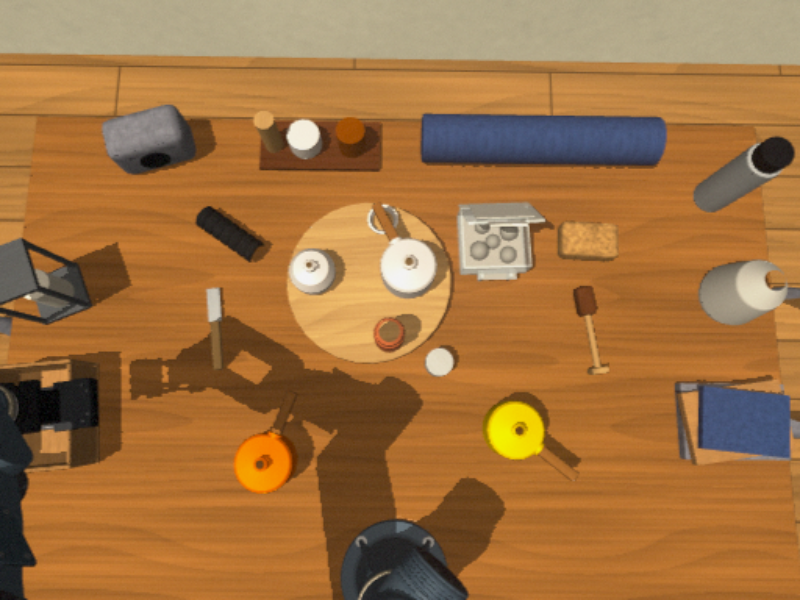

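>>> step_arm([
  [[0,0,0,0,0,15,50],[0,0,0,0,0,35,50],[0,0,0,0,0,50,50],[0,0,0,0,0,50,50],[0,0,0,0,0,50,50],[0,0,0,0,0,50,50],[0,0,0,0,0,50,50],[0,0,0,0,0,50,50]],
])

```text
time_s: 23.05
position: [0.3147, 0.5621, 0.4254]
tcp_rot: [[-0.002, -0.991, -0.13], [-0.002, -0.13, 0.991], [-1.0, 0.002, -0.002]]
force: [-0.2, -0.1, -0.1]
opening: 0.575
```

Run:
```python
from rig import bot
s=bot.read_state();print(s['time_s'],s['position'],s['force'])
print(bot.hand_in())
```

```text
23.05 [0.31471724 0.5620696  0.42544282] [-0.16405719 -0.14969632 -0.07690354]
the job is handed in; nothing more can be done
None
```

The job is done and handed in at about 23 s; no verdict was reported. I turned the white pot about 107° over the low dish, on the side away from the jar. I then slid the spatula's blade under the lid's lip, levered the lid open and laid the spatula back at its starting place.

My last camera checks, taken before the arm moved clear:
- **Pot:** the handle points at about 28°. Its end is about 0.14 m from the turntable's centre, and the pot shifted only a few millimetres.
- **Lid:** open at about 54–55°, and it stayed there after the blade was withdrawn.
- **Spatula:** flat on the bench, with the blade's top about 10 mm up.
- **Neighbours:** the jar, dish, round pot and tin were within about 1–2 mm of their starting places. The mallet, cork block and roller looked unmoved, but I did not measure them. I last measured the turntable's outline after the pot was turned, and it was unmoved; a plain round disc shows no turn, so its angle I judged only by the things standing on it.
- **Gripper:** empty and clear of everything. A stray 2 N reading just after the last retreat was gone once I raised the arm.

No final check failed. The scene and top cameras differed by a few millimetres on some object positions, which did not matter here.

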